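# Draw out the tube that stands proud and hold it level over the dish

### The job

One of the three tubes in the rack stands higher than the others because a stopper is stuck under its foot. Draw that tube straight up out of the rack, then turn it to lie level in the air with its foot end over the middle of the petri dish, about 20 cm up, so that I can pull the stopper off into the dish. Finish while still holding it there, still and raised; leave the other tubes, the dish and everything else where they are.

Things in the scene. Friction and masses are not known exactly. Their poses are not given: they have to be found in the camera images.
- rack: plastic tube rack fixed to the worktop, 70 x 200 x 62 mm, origin under its centre at worktop height; three wells in a row along its y axis at -65, 0 and +65 mm: 31 mm holes in the top plate (upper face 58 mm up), floor 6 mm up. Seated cap tops stand 121 mm above the worktop, that of the tube on the stopper 143 mm
- tube_a_center (a point): one of three like capped tubes upright in the rack, in no fixed order, 115 mm long, 28 mm across, about 50 g; cap on top 34 mm across, 18 mm high. Point on its axis, 57.5 mm above the foot, 48.5 mm below the cap's middle; z runs from foot to cap. One of the three stands 22 mm higher than the others: look which
- tube_a_foot (a point): the foot end of the same tube's axis, 57.5 mm from its centre. Under the foot of the one that stands proud is stuck a stopper, 26 mm across, reaching 22 mm further down; it stays stuck and moves with the tube
- tube_b_center (a point): one of three like capped tubes upright in the rack, in no fixed order, 115 mm long, 28 mm across, about 50 g; cap on top 34 mm across, 18 mm high. Point on its axis, 57.5 mm above the foot, 48.5 mm below the cap's middle; z runs from foot to cap. One of the three stands 22 mm higher than the others: look which
- tube_b_foot (a point): the foot end of the same tube's axis, 57.5 mm from its centre. Under the foot of the one that stands proud is stuck a stopper, 26 mm across, reaching 22 mm further down; it stays stuck and moves with the tube
- tube_c_center (a point): one of three like capped tubes upright in the rack, in no fixed order, 115 mm long, 28 mm across, about 50 g; cap on top 34 mm across, 18 mm high. Point on its axis, 57.5 mm above the foot, 48.5 mm below the cap's middle; z runs from foot to cap. One of the three stands 22 mm higher than the others: look which
- tube_c_foot (a point): the foot end of the same tube's axis, 57.5 mm from its centre. Under the foot of the one that stands proud is stuck a stopper, 26 mm across, reaching 22 mm further down; it stays stuck and moves with the tube
- dish: loose flat round petri dish lying on the worktop on the near side of the rack, 92 mm across and 16 mm high, origin under its centre
- beaker: bystander: small clear glass beaker, 56 mm across and 58 mm high, on the near side of the dish, origin under its centre
- bench_timer: bystander: flat square bench timer, 62 x 62 x 16 mm, to the right of the dish, origin under its centre
- jar: bystander: screw-cap jar, 56 mm across and 70 mm high, to the left of the rack, origin under its centre
There are look-alikes about, which are no part of the job. What is shaped like the part that bears tube_b_center but green or turquoise is not meant.

How it is judged:
On the way:
1. the proud tube has been drawn up clear of the rack, still upright within about 25 degrees (z of tube_b_center in the frame of rack above 0.14 m and angle between tube_b_center's own z axis and vertical below 0.44 rad), for 0.1 s.
At the end, for the whole second after the job is handed in: the tube with the stopper under its foot is held in the fingers and by nothing else, level within 20 degrees, its foot within 40 mm sideways of the dish's centre and 120 to 320 mm above the worktop, its middle at least 120 mm up, at rest (angle between tube_b_center's own z axis and vertical between 1.222 and 1.92 rad and horizontal distance between tube_b_foot and dish below 0.04 m and height (world z) of tube_b_foot between 0.12 and 0.32 m and height (world z) of tube_b_center above 0.12 m and contact force between the fingers and tube_b above 1 N and contact force between tube_b and rack below 0.1 N and contact force between tube_b and dish below 0.1 N and contact force between tube_b and jar below 0.1 N and contact force between tube_b and tube_a below 0.1 N and contact force between tube_b and tube_c below 0.1 N and linear speed of tube_b below 0.03 m/s and angular speed of tube_b below 0.2 rad/s); the arm keeps its last pose, push and grip.
It fails at once if another tube was moved by more than 25 mm (distance of any of tube_a_center, tube_c_center from where it was at the start of the episode above 0.025 m).
It fails at once if the dish was moved by more than 25 mm (distance of dish from where it was at the start of the episode above 0.025 m).
It fails at once if the beaker, timer or jar was moved by more than 25 mm (distance of any of beaker, bench_timer, jar from where it was at the start of the episode above 0.025 m).
It also fails if it takes over 32 s, if anything falls off the work surface, if the arm or the gripper's body presses on something with over 40 N, if the wrist force passes 120 N, or if a joint passes its speed limit or range.

### The arm

A 7-joint arm with a two-finger parallel gripper is mounted at the origin on a cart in front of the work surface, level with it; the furniture and walls round the work are solid. World frame = base frame: x ahead of the robot, y to its left, z up, the work surface at z = 0. Lengths are in m, angles in rad, forces in N, time in s.
With the tool pointing down it reaches from about 0.425 to 0.875 m from the base axis. Payload 4.7 kg.
Tool frame: the origin (TCP) lies between the finger pads; the fingertips stand 14 mm ahead of it and the grasp point (between the pads) lies 5 mm behind it; z points along the fingers, y is the line along which they close (so a half turn about z gives the same grasp; the last joint's range is limited). The gripper opens to 87 mm and grips with 3 to 60 N. Pads are 19 mm wide; open, the fingers measure 117 mm over their backs; the gripper's body (75 mm by 190 mm) begins 51 mm behind the grasp point.
Start: joints at [-1.194, 0.321, -0.07, 1.45, 0.023, 1.371, -0.057], TCP at [0.231, 0.608, 0.237] pointing down, gripper open.
Joint ranges: [-2.86, 2.86], [-0.3, 2.09], [-1.38, 1.24], [0.06, 2.45], [-1.56, 4.7], [0.09, 2.05], [-2.69, 2.69]. Speed limits (rad/s): [2.57, 2.57, 3.14, 3.14, 3.14, 3.14, 3.14].

### API

Orientations are given as a rotation vector (axis times angle).
In Python, from bench import ctrl gives the robot as it stands.
- The arm moves only by the tool step_arm, never from a script. Its argument "commands" is a list of rows, each an object with "travel": the shift along the tool's x, y, z in m, a list of three; "turn": the turn, a rotation vector about the tool's x, y, z in degrees, a list of three. A call has 1 to 5 rows; each row is the pose to reach, as a shift and turn from the pose commanded when the call began, along the tool's axes at that moment; what a row does not reach only later rows make up. A row lasts 1/10 s, in which the tool goes at most 50 mm and 8.59 degrees, less where a joint would pass 70% of its speed; a pose out of reach is approached as far as the arm can. A call with a gripper value outside its range is refused whole. "gripper" is the opening, from 0 (shut) to 1 (fully open), set as the call begins (left out, the last holds). The fingers move at their own pace and stop on an object; "force" is the grip in N (left out, the last holds). Time passes only in rows, so rows that repeat a pose let the fingers close. It gives the time, the measured TCP pose, the force, the opening and the grip force at its end, in the units of the state.
- ctrl.get_state(): the state, without advancing time (a new reading comes with each control period).
- ctrl.get_image(name): name is "scene" or "top"; returns the picture (384x512x3 uint8, red, green, blue); there is no depth.
- ctrl.camera_model(name): a dict with "fx", "fy", "cx", "cy" (pixels), "R" (3x3) and "t" (3): a world point X has camera coordinates R X + t. Camera axes: x right, y down, z forward; pixel columns grow to the right and rows downward; lengths in m; the calibration is good to about 2 mm. A picture is of the moment at which its call begins. camera_model takes no time and is no camera call.
- ctrl.close_job(): hands the job in; it is judged then, once.
The state is a dict: "time": time; "joint_positions": joint angles; "qd": joint speeds; "joint_torque": joint torques, N m; "position": TCP position; "tool_rot": TCP orientation; "ft_force": force on the tool from outside, world axes, zero at the start; "torque": the same for the moment, N m; "grip_width": opening from 0.0 (shut) to 1.0 (fully open); "grip_force": force on a finger pad.
Only numpy, scipy, OpenCV 4.12 (cv2) and the standard library are available. Lean on these libraries where they do the work, as an engineer would, in place of code of your own. Each camera call takes 0.05 s, during which the arm holds its last target. There are 200 camera calls.

## Working session

There is one attempt and no reset: what is moved stays moved. The work goes in short steps, Python scripts to look and compute and a tool call to move; the robot and the scene stay as the last step left them, time stands still between calls to the robot, and variables do not carry over. Pictures are saved under pics/ and viewed, at most 10 in all, crops included, and the job is handed in when it is done.

Besides the shell and the picture viewer there is one more tool, called after "Emit:" by a JSON object that holds its "fn" and its "kwargs". step_arm: Moves the arm, as the interface text tells. Its arguments: {"type":"object","properties":{"commands":{"type":"array"},"gripper":{"type":"number"},"force":{"type":"number"}},"required":["commands"]}

```bash
mkdir -p pics; ls; python3 - <<'E'
from bench import ctrl
import cv2,numpy as np
for n in("scene","top"):
    im=ctrl.get_image(n); cv2.imwrite(f"pics/{n}0.png",im[:,:,::-1])
    m=ctrl.camera_model(n); print(n,m["fx"],m["cx"],m["cy"],np.round(m["R"],3).tolist(),np.round(-np.array(m["R"]).T@m["t"],3))
s=ctrl.get_state(); print(s)
E
```

```text
pics
scene 476.40853284988435 260.11863198077015 197.32734375839894 [[0.435, -0.9, 0.009], [-0.556, -0.277, -0.784], [0.708, 0.335, -0.621]] [-0.477 -0.494  0.931]
top 386.5229308729009 254.14543701934295 191.60823546786222 [[-0.007, -1.0, 0.003], [-0.988, 0.006, -0.155], [0.155, -0.004, -0.988]] [ 0.319 -0.005  1.091]
{'time': 0.1, 'joint_positions': array([-1.19389489,  0.32172383, -0.07007345,  1.45153577,  0.02262564,
        1.37080597, -0.0568918 ]), 'qd': array([-0.00045706, -0.00165623, -0.00047104, -0.00250864,  0.00019336,
       -0.00248232, -0.00072005]), 'joint_torque': array([ 3.01033460e-04, -4.92571735e+01, -4.05530585e-01, -3.13399494e+01,
       -6.40937034e-02,  3.95006652e-02,  8.51635400e-05]), 'position': array([0.23057532, 0.60723148, 0.2355957 ]), 'tool_rot': array([-5.66687013e-01, -3.08987203e+00,  2.63341397e-03]), 'ft_force': array([ 0.45893328, -0.10561791,  0.47157582]), 'torque': array([-0.01298473,  0.01092087, -0.03745066]), 'grip_force': 0.0, 'grip_width': 1.0007163192694535}
```

View pics/scene0.png

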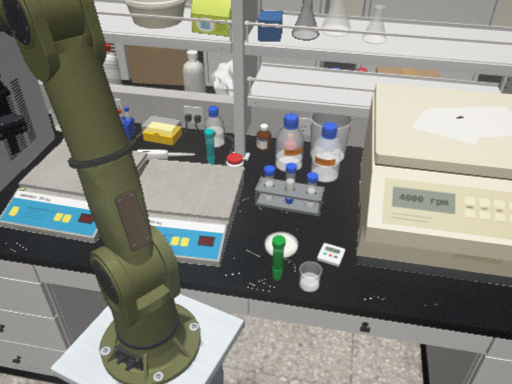

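View pics/top0.png

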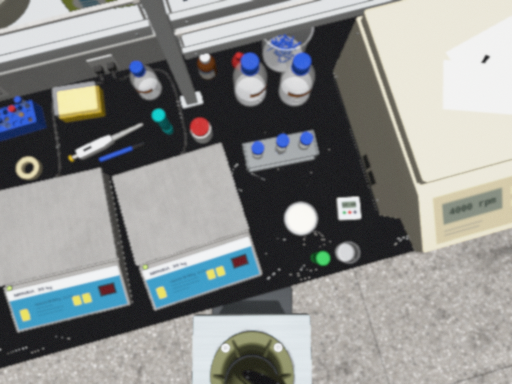

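The scene view shows the rack's three blue caps at about (269,171), (291,170) and (312,178), the dish at (281,245), and a green look-alike at (278,258). In the top view the caps are at (258,148), (283,141) and (306,138), and the dish is at (301,218). The middle tube looks proud, and I'll check that by triangulating.

```bash
cat > h.py <<'E'
import cv2,numpy as np
from bench import ctrl
M={n:ctrl.camera_model(n) for n in("scene","top")}
def ray(n,u,v):
    m=M[n];R=np.array(m["R"]);c=-R.T@np.array(m["t"])
    d=R.T@np.array([(u-m["cx"])/m["fx"],(v-m["cy"])/m["fy"],1]);return c,d/np.linalg.norm(d)
def plane(n,p,z):
    c,d=ray(n,*p);return c+d*(z-c[2])/d[2]
def tri(p,q):
    c,d=ray("scene",*p);e,f=ray("top",*q)
    s=np.linalg.lstsq(np.c_[d,-f],e-c,rcond=None)[0];a=c+d*s[0];b=e+f*s[1]
    return (a+b)/2,np.linalg.norm(a-b)
def blobs(im,lo,hi,box,amin=20):
    h=cv2.cvtColor(im,cv2.COLOR_RGB2HSV);m=cv2.inRange(h,lo,hi)
    k=np.zeros_like(m);x0,y0,x1,y1=box;k[y0:y1,x0:x1]=m[y0:y1,x0:x1]
    n,_,st,ce=cv2.connectedComponentsWithStats(k)
    return [(ce[i].round(1),st[i].tolist()) for i in range(1,n) if st[i][4]>=amin]
E
python3 - <<'E'
from h import *
s=cv2.imread("pics/scene0.png")[:,:,::-1];t=cv2.imread("pics/top0.png")[:,:,::-1]
B=((105,120,80),(130,255,255))
a=blobs(s,*B,(255,155,330,215),8);b=blobs(t,*B,(240,125,325,170))
print(a);print(b)
A=sorted([x for x in a if x[1][4]>40],key=lambda x:x[0][0]);C=sorted(b,key=lambda x:x[0][0])
for p,q in zip(A,C): print(np.round(tri(p[0],q[0])[0],4),tri(p[0],q[0])[1], plane("top",q[0],.112),plane("top",q[0],.134))
W=((0,0,190),(180,60,255))
d=blobs(t,*W,(275,195,325,242),100);print(d);print(plane("top",d[0][0],.012))
d=blobs(s,*W,(260,230,302,258),50);print(d,plane("scene",d[0][0],.012))
g=blobs(t,(50,120,40),(80,255,255),(305,240,340,275));print(g,plane("top",g[0][0],.11))
print("green scene foot",plane("scene",(278,277),0),"beaker",plane("top",(347,252),.05),"timer",plane("top",(348,208),.016))
E
```

```text
[(array([290.8, 167.5]), [286, 163, 11, 10, 94]), (array([269. , 169.8]), [263, 165, 13, 11, 113]), (array([311.7, 176.9]), [306, 172, 12, 11, 106]), (array([288.6, 200.3]), [286, 198, 7, 6, 27])]
[(array([306. , 137.8]), [300, 131, 13, 14, 135]), (array([282.2, 139.6]), [277, 133, 12, 14, 145]), (array([257.3, 147.3]), [252, 141, 12, 13, 125])]
[ 0.5892 -0.0177  0.1107] 0.0013960025274185126 [ 0.58919301 -0.01830565  0.112     ] [ 0.58311704 -0.01800206  0.134     ]
[ 0.6038 -0.0815  0.1299] 0.0018905805862824577 [ 0.60959836 -0.0837384   0.112     ] [ 0.60306407 -0.08196511  0.134     ]
[ 0.6139 -0.1453  0.1101] 0.002819902914823824 [ 0.6141077  -0.14628002  0.112     ] [ 0.60747212 -0.14310196  0.134     ]
[(array([300.2, 218.3]), [285, 203, 31, 31, 749])]
[ 0.41135325 -0.13801905  0.012     ]
[(array([282.7, 243.7]), [266, 233, 31, 24, 345])] [ 0.41202332 -0.14343189  0.012     ]
[(array([320.8, 257.8]), [310, 250, 21, 17, 264])] [ 0.30354583 -0.17501625  0.11      ]
green scene foot [ 3.04479410e-01 -1.77710888e-01  1.11022302e-16] beaker [ 0.3173579  -0.25578166  0.05      ] timer [ 0.43898936 -0.27215969  0.016     ]
```

Triangulation puts the middle cap at z ≈ 0.130 against 0.110 for the outer two, so the middle tube is proud, at about (0.603,-0.082). Next I'll write a helper that converts a world goal into tool-frame travel and turn.

```bash
cat > goal.py <<'E'
import sys,numpy as np
from scipy.spatial.transform import Rotation as Ro
from bench import ctrl
def go(p,zdir,ydir):
    s=ctrl.get_state();R=Ro.from_rotvec(s["tool_rot"])
    z=np.array(zdir,float);z/=np.linalg.norm(z);y=np.array(ydir,float);y-=z*(y@z);y/=np.linalg.norm(y)
    T=Ro.from_matrix(np.c_[np.cross(y,z),y,z])
    print("travel",R.inv().apply(np.array(p)-s["position"]).round(4).tolist(),"turn",np.degrees((R.inv()*T).as_rotvec()).round(1).tolist())
    print("t",s["time"],"pos",s["position"].round(4),"axes y,z",R.as_matrix()[:,1].round(3),R.as_matrix()[:,2].round(3),"q",s["joint_positions"].round(2),"grip",s["grip_width"],s["grip_force"],"F",s["ft_force"].round(1))
E
python3 -c "
from goal import *
go([.603,-.082,.237],[0,0,-1],[.98,.19,0])"
```

```text
travel [-0.5928, -0.5122, -0.0005] turn [-0.1, 0.1, 58.2]
t 0.1 pos [0.2306 0.6072 0.2356] axes y,z [ 0.355  0.935 -0.002] [-0.    -0.002 -1.   ] q [-1.19  0.32 -0.07  1.45  0.02  1.37 -0.06] grip 1.0007163192694535 0.0 F [ 0.5 -0.1  0.5]
```

Emit:
{"fn": "step_arm", "kwargs": {"commands": [{"travel": [-0.593,-0.512,0],"turn": [0,0,58]},{"travel": [-0.593,-0.512,0],"turn": [0,0,58]},{"travel": [-0.593,-0.512,0],"turn": [0,0,58]},{"travel": [-0.593,-0.512,0],"turn": [0,0,58]},{"travel": [-0.593,-0.512,0],"turn": [0,0,58]}]}}

```text
time: 0.6
position: [0.3502, 0.3857, 0.2362]
tool_rot: [-1.667, -2.663, 0.001]
ft_force: [0.3, 0.0, 0.4]
grip_width: 1.001
grip_force: 0.0
```

```bash
python3 -c "
from goal import *
go([.603,-.082,.237],[0,0,-1],[.98,.19,0])"
```

```text
travel [-0.5311, 0.0232, -0.0008] turn [-0.0, 0.0, 14.9]
t 0.6 pos [0.3502 0.3857 0.2362] axes y,z [ 0.9    0.437 -0.   ] [-0. -0. -1.] q [-1.01  0.05  0.13  1.77 -0.01  1.32 -0.43] grip 1.0009301718130872 0.0 F [0.3 0.  0.4]
```

Emit:
{"fn": "step_arm", "kwargs": {"commands": [{"travel": [-0.531,0.023,0],"turn": [0,0,15]},{"travel": [-0.531,0.023,0],"turn": [0,0,15]},{"travel": [-0.531,0.023,0],"turn": [0,0,15]},{"travel": [-0.531,0.023,0],"turn": [0,0,15]},{"travel": [-0.531,0.023,0],"turn": [0,0,15]}]}}

```text
time: 1.1
position: [0.4701, 0.1666, 0.2364]
tool_rot: [-1.993, -2.428, -0.0]
ft_force: [0.8, 0.5, 0.0]
grip_width: 0.999
grip_force: 0.0
```

```bash
python3 -c "
from goal import *
go([.603,-.082,.237],[0,0,-1],[.98,.19,0])"
```

```text
travel [-0.2697, 0.0818, -0.0007] turn [0.0, -0.0, 0.3]
t 1.1 pos [0.4701 0.1666 0.2364] axes y,z [0.981 0.195 0.   ] [-0.  0. -1.] q [-0.76 -0.01  0.37  1.83  0.    1.32 -0.2 ] grip 0.9986258594239623 0.0 F [0.8 0.5 0. ]
```

Emit:
{"fn": "step_arm", "kwargs": {"commands": [{"travel": [-0.27,0.082,0],"turn": [0,0,0]},{"travel": [-0.27,0.082,0],"turn": [0,0,0]},{"travel": [-0.27,0.082,0],"turn": [0,0,0]},{"travel": [-0.27,0.082,0],"turn": [0,0,0]},{"travel": [-0.27,0.082,0],"turn": [0,0,0]}]}}

```text
time: 1.6
position: [0.5881, -0.0536, 0.2364]
tool_rot: [-1.992, -2.429, -0.0]
ft_force: [1.3, 0.7, 0.1]
grip_width: 0.998
grip_force: 0.0
```

Emit:
{"fn": "step_arm", "kwargs": {"commands": [{"travel": [-0.025,0.01,0],"turn": [0,0,0]},{"travel": [-0.025,0.01,0],"turn": [0,0,0]}]}}

```text
time: 1.8
position: [0.6028, -0.08, 0.2359]
tool_rot: [2.001, 2.419, -0.005]
ft_force: [-0.1, -0.4, -0.7]
grip_width: 0.997
grip_force: 0.0
```

```bash
python3 - <<'E'
from goal import *
from h import *
go([.603,-.082,.237],[0,0,-1],[.98,.19,0])
s=ctrl.get_image("scene");t=ctrl.get_image("top")
cv2.imwrite("pics/1.png",np.hstack([cv2.resize(s[100:250,200:360],(400,375)),cv2.resize(t[80:230,200:360],(400,375))])[:,:,::-1])
E
```

```text
travel [-0.002, -0.0002, -0.0011] turn [-0.1, 0.2, -0.2]
t 1.8 pos [ 0.6028 -0.08    0.2359] axes y,z [ 0.982  0.188 -0.001] [-0.    -0.004 -1.   ] q [-0.43  0.26  0.62  1.58 -0.15  1.35  0.4 ] grip 0.9969970314262273 0.0 F [-0.1 -0.4 -0.7]
```

View pics/1.png

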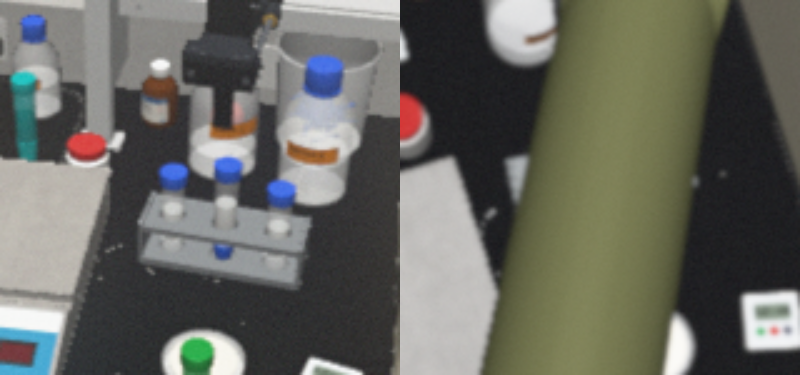

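The left half shows the gripper above the middle tube: cap at (228,170), with the blue stopper under it at (223,252). The arm blocks the top view. Next I descend onto the cap.

Emit:
{"fn": "step_arm", "kwargs": {"commands": [{"travel": [-0.002,0,0.04]},{"travel": [-0.002,0,0.08]},{"travel": [-0.002,0,0.107]},{"travel": [-0.002,0,0.107]},{"travel": [-0.002,0,0.107]}]}}

```text
$.commands[0]: bad value
```

```bash
python3 - <<'E'
from goal import *
from h import *
go([.603,-.082,.129],[0,0,-1],[.98,.19,0])
s=ctrl.get_image("scene")
cv2.imwrite("pics/2.png",cv2.resize(s[110:220,220:360],(770,600))[:,:,::-1])
E
```

```text
travel [-0.0076, -0.0003, 0.1068] turn [-0.1, -0.0, 0.2]
t 1.9 pos [ 0.602  -0.0746  0.2358] axes y,z [ 0.981  0.194 -0.001] [-0.002  0.    -1.   ] q [-0.43  0.26  0.62  1.59 -0.15  1.35  0.4 ] grip 1.001949266185207 0.0 F [ 0.   1.  -0.1]
```

View pics/2.png

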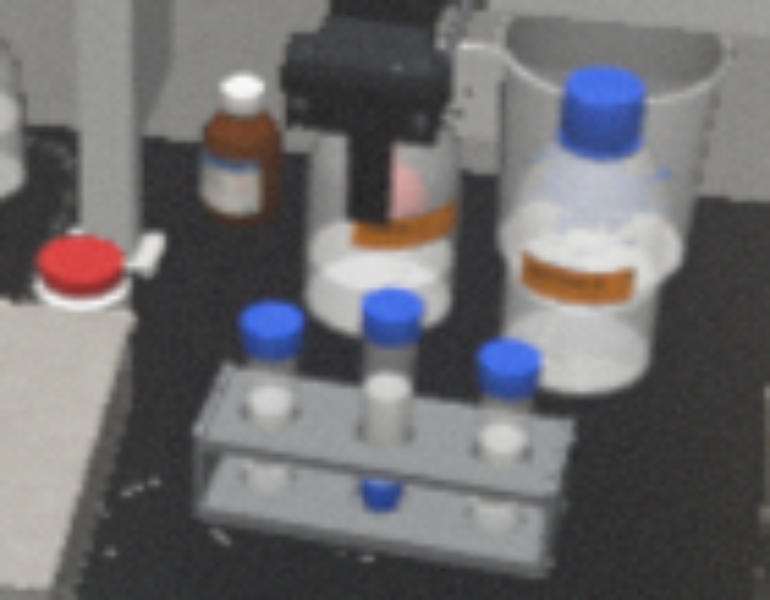

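That call was refused because "turn" is required. This picture is unchanged (middle cap at (392,318), gripper above it), and the state reads 7 mm short in y, so I correct that on the way down.

Emit:
{"fn": "step_arm", "kwargs": {"commands": [{"travel": [-0.007,0,0.03],"turn": [0,0,0]},{"travel": [-0.007,0,0.04],"turn": [0,0,0]},{"travel": [-0.007,0,0.04],"turn": [0,0,0]},{"travel": [-0.007,0,0.04],"turn": [0,0,0]}]}}

```text
time: 2.35
position: [0.6038, -0.08, 0.1971]
tool_rot: [-1.991, -2.43, -0.001]
ft_force: [0.1, 0.0, -0.7]
grip_width: 0.997
grip_force: 0.0
```

```bash
python3 - <<'E'
from goal import *
go([.603,-.082,.129],[0,0,-1],[.98,.19,0])
E
```

```text
travel [-0.0018, -0.0012, 0.0681] turn [0.0, -0.0, 0.4]
t 2.35 pos [ 0.6038 -0.08    0.1971] axes y,z [0.98  0.197 0.   ] [ 0.     0.001 -1.   ] q [-0.42  0.29  0.61  1.63 -0.17  1.28  0.42] grip 0.9969026590882946 0.0 F [ 0.1  0.  -0.7]
```

Emit:
{"fn": "step_arm", "kwargs": {"commands": [{"travel": [-0.001,-0.001,0.035],"turn": [0,0,0]},{"travel": [-0.001,-0.001,0.06],"turn": [0,0,0]},{"travel": [-0.001,-0.001,0.068],"turn": [0,0,0]},{"travel": [-0.001,-0.001,0.068],"turn": [0,0,0]},{"travel": [-0.001,-0.001,0.068],"turn": [0,0,0]}]}}

```text
time: 2.85
position: [0.6041, -0.0825, 0.1303]
tool_rot: [1.992, 2.427, 0.003]
ft_force: [0.1, -0.7, 1.2]
grip_width: 0.999
grip_force: 0.0
```

```bash
python3 - <<'E'
from goal import *
from h import *
go([.603,-.082,.129],[0,0,-1],[.98,.19,0])
s=ctrl.get_image("scene")
cv2.imwrite("pics/3.png",cv2.resize(s[110:220,220:360],(770,600))[:,:,::-1])
E
```

```text
travel [0.0007, -0.001, 0.0013] turn [0.1, 0.0, 0.3]
t 2.85 pos [ 0.6041 -0.0825  0.1303] axes y,z [0.981 0.195 0.003] [ 0.003  0.    -1.   ] q [-0.4   0.34  0.6   1.71 -0.21  1.15  0.45] grip 0.999267862270227 0.0 F [ 0.1 -0.7  1.2]
```

View pics/3.png

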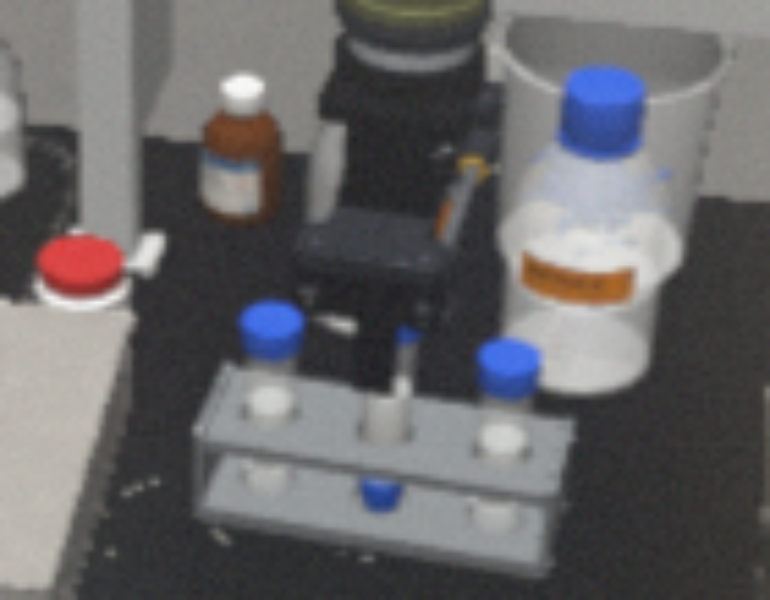

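The near finger, at about (378,345), stands in front of the middle tube, with blue cap showing behind it at (408,336). Nothing has been disturbed, so I close now.

Emit:
{"fn": "step_arm", "kwargs": {"commands": [{"travel": [0,0,0.001],"turn": [0,0,0]},{"travel": [0,0,0.001],"turn": [0,0,0]},{"travel": [0,0,0.001],"turn": [0,0,0]},{"travel": [0,0,0.001],"turn": [0,0,0]},{"travel": [0,0,0.001],"turn": [0,0,0]}], "gripper": 0.0, "force": 40}}

```text
time: 3.4
position: [0.6029, -0.0825, 0.1276]
tool_rot: [1.993, 2.428, 0.0]
ft_force: [0.1, -0.6, -1.0]
grip_width: 0.63
grip_force: 0.0
```

Emit:
{"fn": "step_arm", "kwargs": {"commands": [{"travel": [0,0,0],"turn": [0,0,0]},{"travel": [0,0,0],"turn": [0,0,0]},{"travel": [0,0,0],"turn": [0,0,0]},{"travel": [0,0,0],"turn": [0,0,0]},{"travel": [0,0,0],"turn": [0,0,0]}]}}

```text
time: 3.9
position: [0.6029, -0.0825, 0.1275]
tool_rot: [-1.993, -2.428, 0.0]
ft_force: [0.1, 0.9, 0.6]
grip_width: 0.37
grip_force: 40.0
```

The opening is 0.37, about 32 mm, which matches the 34 mm cap. Now I lift straight up.

Emit:
{"fn": "step_arm", "kwargs": {"commands": [{"travel": [0,0,-0.02],"turn": [0,0,0]},{"travel": [0,0,-0.05],"turn": [0,0,0]},{"travel": [0,0,-0.08],"turn": [0,0,0]},{"travel": [0,0,-0.11],"turn": [0,0,0]},{"travel": [0,0,-0.14],"turn": [0,0,0]}]}}

```text
time: 4.4
position: [0.6027, -0.0825, 0.2687]
tool_rot: [-1.993, -2.428, -0.0]
ft_force: [-0.8, -0.2, -0.6]
grip_width: 0.371
grip_force: 40.0
```

Emit:
{"fn": "step_arm", "kwargs": {"commands": [{"travel": [0,0,-0.03],"turn": [0,0,0]},{"travel": [0,0,-0.06],"turn": [0,0,0]},{"travel": [0,0,-0.06],"turn": [0,0,0]},{"travel": [0,0,-0.06],"turn": [0,0,0]}]}}

```text
time: 4.8
position: [0.6031, -0.0827, 0.3278]
tool_rot: [1.993, 2.428, 0.001]
ft_force: [-0.8, -0.4, -1.3]
grip_width: 0.37
grip_force: 40.0
```

```bash
python3 - <<'E'
from goal import *
from h import *
go([.45,-.05,.33],[0,-1,0],[1,0,0])
go([.45,-.05,.33],[0,0,-1],[1,0,0])
s=ctrl.get_image("scene")
cv2.imwrite("pics/4.png",cv2.resize(s[70:280,180:390],(600,600))[:,:,::-1])
E
```

```text
travel [0.0619, -0.1438, -0.0023] turn [8.9, -89.7, 8.8]
t 4.8 pos [ 0.6031 -0.0827  0.3278] axes y,z [0.981 0.195 0.001] [ 0.001  0.    -1.   ] q [-0.43  0.23  0.63  1.43 -0.13  1.52  0.4 ] grip 0.3700932835823972 39.98940987512469 F [-0.8 -0.4 -1.3]
travel [0.0619, -0.1438, -0.0023] turn [0.1, 0.0, 11.2]
t 4.8 pos [ 0.6031 -0.0827  0.3278] axes y,z [0.981 0.195 0.001] [ 0.001  0.    -1.   ] q [-0.43  0.23  0.63  1.43 -0.13  1.52  0.4 ] grip 0.3700932835823972 39.98940987512469 F [-0.8 -0.4 -1.3]
```

View pics/4.png

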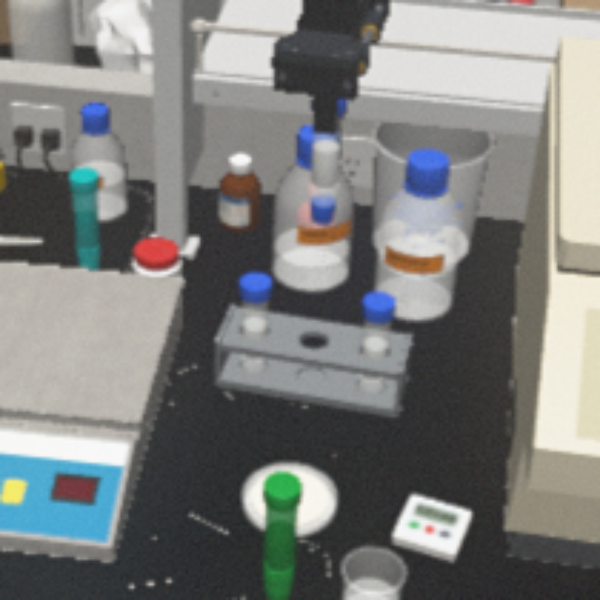

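The tube is out and upright in the fingers with its stopper at (322,210). The other two tubes, the dish and the rest are undisturbed. Now I bring it nearer and start tilting towards -y, watching the joints.

Emit:
{"fn": "step_arm", "kwargs": {"commands": [{"travel": [0.015,-0.035,0],"turn": [0,-5,0]},{"travel": [0.03,-0.07,0],"turn": [0,-10,0]},{"travel": [0.045,-0.105,0],"turn": [0,-15,0]},{"travel": [0.06,-0.14,0],"turn": [0,-22,0]},{"travel": [0.06,-0.14,0],"turn": [0,-28,0]}]}}

```text
time: 5.35
position: [0.4503, -0.0495, 0.3266]
tool_rot: [1.727, 2.114, -0.433]
ft_force: [0.2, 1.1, -0.7]
grip_width: 0.369
grip_force: 40.0
```

```bash
python3 - <<'E'
from goal import *
go([.43,-.04,.3],[0,-1,0],[1,0,0])
E
```

```text
travel [0.0243, -0.018, 0.0172] turn [10.3, -61.7, 6.2]
t 5.35 pos [ 0.4503 -0.0495  0.3266] axes y,z [ 0.98   0.199 -0.001] [ 0.093 -0.462 -0.882] q [-0.73 -0.19  0.35  1.89  0.55  1.54 -0.23] grip 0.3688662325785326 39.994951374828815 F [ 0.2  1.1 -0.7]
```

Emit:
{"fn": "step_arm", "kwargs": {"commands": [{"travel": [0.01,-0.01,0.01],"turn": [1,-6,1]},{"travel": [0.015,-0.018,0.017],"turn": [2,-13,1]},{"travel": [0.024,-0.018,0.017],"turn": [3,-20,2]},{"travel": [0.024,-0.018,0.017],"turn": [5,-28,3]},{"travel": [0.024,-0.018,0.017],"turn": [6,-35,4]}]}}

```text
time: 5.85
position: [0.4333, -0.0407, 0.3]
tool_rot: [1.465, 1.606, -0.933]
ft_force: [0.4, 0.7, -0.9]
grip_width: 0.37
grip_force: 40.0
```

```bash
python3 - <<'E'
from goal import *
go([.411,-.04,.23],[0,-1,0],[1,0,0])
E
```

```text
travel [0.0642, -0.0204, 0.0294] turn [4.0, -26.5, 2.4]
t 5.85 pos [ 0.4333 -0.0407  0.3   ] axes y,z [ 0.997  0.076 -0.025] [ 0.057 -0.893 -0.447] q [-0.82  0.11  0.19  1.99  0.86  1.76 -0.7 ] grip 0.36963860158488393 39.99010344967246 F [ 0.4  0.7 -0.9]
```

Emit:
{"fn": "step_arm", "kwargs": {"commands": [{"travel": [0.015,-0.005,0.007],"turn": [1,-5,0]},{"travel": [0.03,-0.01,0.015],"turn": [2,-11,1]},{"travel": [0.045,-0.015,0.022],"turn": [3,-17,1]},{"travel": [0.064,-0.02,0.029],"turn": [4,-22,2]},{"travel": [0.064,-0.02,0.029],"turn": [4,-26,2]}]}}

```text
time: 6.35
position: [0.4106, -0.0404, 0.2286]
tool_rot: [1.209, 1.224, -1.214]
ft_force: [0.4, -0.3, -0.3]
grip_width: 0.373
grip_force: 40.0
```

Emit:
{"fn": "step_arm", "kwargs": {"commands": [{"travel": [0,0,0],"turn": [0,0,0]},{"travel": [0,0,0],"turn": [0,0,0]}]}}

```text
time: 6.55
position: [0.4117, -0.0403, 0.2311]
tool_rot: [1.216, 1.225, -1.209]
ft_force: [-0.3, 0.9, 0.2]
grip_width: 0.371
grip_force: 40.0
```

```bash
python3 - <<'E'
from goal import *
from h import *
go([.411,-.04,.22],[0,-1,0],[1,0,0])
s=ctrl.get_image("scene");t=ctrl.get_image("top")
cv2.imwrite("pics/5.png",np.hstack([cv2.resize(s[130:330,170:370],(400,400)),cv2.resize(t[130:330,180:380],(400,400))])[:,:,::-1])
E
```

```text
travel [0.0111, -0.0006, -0.0001] turn [-0.1, -0.8, 0.4]
t 6.55 pos [ 0.4117 -0.0403  0.2311] axes y,z [ 1.    -0.001 -0.008] [-0.001 -1.    -0.014] q [-0.87  0.51  0.19  2.04  0.91  1.87 -1.04] grip 0.3708239400045157 39.98942490667105 F [-0.3  0.9  0.2]
```

View pics/5.png

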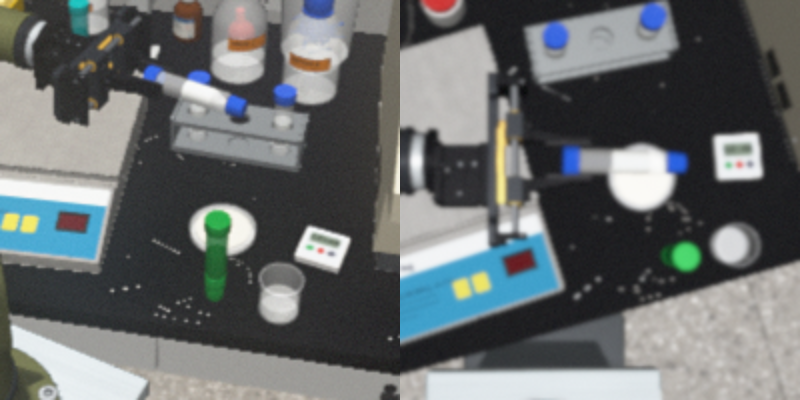

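The tube is level, held by the cap, foot to the right. The foot/stopper boundary is at about (314,211) in the top view and (285,181.5) in the scene view. I'll triangulate it against the dish.

```bash
python3 - <<'E'
from h import *
print(tri((284.5,181.5),(314,211)),plane("top",(314,211),.23))
s=ctrl.get_image("top")
print(blobs(s,(105,120,80),(130,255,255),(255,195,340,225)))
s=ctrl.get_image("scene")
print(blobs(s,(105,120,80),(130,255,255),(235,160,300,192)))
E
```

```text
(array([ 0.40846899, -0.14182908,  0.22800007]), np.float64(0.002127250727787065)) [ 0.40880015 -0.14244781  0.23      ]
[(array([264.8, 209.7]), [260, 202, 10, 16, 137]), (array([318.5, 210.5]), [314, 205, 11, 12, 111])]
[(array([245.6, 165.3]), [242, 162, 10, 8, 55]), (array([269.8, 167.6]), [264, 165, 12, 7, 59]), (array([287.7, 182. ]), [283, 177, 11, 11, 92])]
```

The foot is at (0.408,-0.142,0.228), within 5 mm of the dish centre sideways. I lower it 2.5 cm and let it settle.

Emit:
{"fn": "step_arm", "kwargs": {"commands": [{"travel": [0.012,0.001,-0.002],"turn": [0,0,0]},{"travel": [0.025,0.001,-0.003],"turn": [0,0,0]},{"travel": [0.025,0.001,-0.003],"turn": [0,0,0]},{"travel": [0.025,0.001,-0.003],"turn": [0,0,0]},{"travel": [0.025,0.001,-0.003],"turn": [0,0,0]}]}}

```text
time: 7.25
position: [0.4128, -0.0367, 0.2067]
tool_rot: [1.217, 1.223, -1.208]
ft_force: [0.3, -0.1, -0.9]
grip_width: 0.369
grip_force: 40.0
```

Emit:
{"fn": "step_arm", "kwargs": {"commands": [{"travel": [0,0,0],"turn": [0,0,0]},{"travel": [0,0,0],"turn": [0,0,0]},{"travel": [0,0,0],"turn": [0,0,0]},{"travel": [0,0,0],"turn": [0,0,0]},{"travel": [0,0,0],"turn": [0,0,0]}]}}

```text
time: 7.75
position: [0.4128, -0.0367, 0.2067]
tool_rot: [1.218, 1.223, -1.208]
ft_force: [-0.6, 1.0, -0.6]
grip_width: 0.372
grip_force: 40.0
```

```bash
python3 - <<'E'
from goal import *
from h import *
go([.411,-.04,.205],[0,-1,0],[1,0,0]); print(abs(ctrl.get_state()["qd"]).max())
for n,b in(("scene",(235,160,310,200)),("top",(255,195,340,225))):
    print(blobs(ctrl.get_image(n),(105,120,80),(130,255,255),b))
E
```

```text
travel [0.0016, -0.0018, 0.0033] turn [-0.1, -0.8, 0.3]
t 7.75 pos [ 0.4128 -0.0367  0.2067] axes y,z [ 1.    -0.001 -0.006] [-0.001 -1.    -0.014] q [-0.87  0.57  0.19  2.03  0.89  1.84 -1.08] grip 0.37180970188484413 39.98970815911889 F [-0.6  1.  -0.6]
0.0010300069124059073
[(array([269. , 169.8]), [263, 165, 13, 11, 113]), (array([244.4, 172.7]), [241, 169, 9, 9, 57]), (array([308.1, 176.7]), [307, 172, 3, 10, 27]), (array([286. , 189.8]), [281, 185, 11, 10, 81])]
[(array([263. , 210.4]), [259, 203, 9, 15, 124]), (array([315.4, 211.1]), [311, 206, 10, 11, 95])]
```

The tube is level, still and over the dish, so I hand in.

```bash
python3 -c "
from bench import ctrl
print(ctrl.close_job())"
```

```text
the job is handed in; nothing more can be done
None
```

I drew the proud middle tube straight up out of the rack and handed in while holding it level and still, its foot about 20 cm up over the middle of the dish; nothing else looked disturbed in the pictures, and no verdict came back.

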